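# Reach the measuring cup behind the pepper mill and pitcher

## Task

The yellow measuring cup stands at the back of the bamboo tray, behind the glass pepper mill and the white pitcher: first stand the mill and the pitcher aside on the marble board, then stand the cup in the middle of the round blue mat, and last put the mill back in the middle of the black coaster and the pitcher back in the middle of the terracotta coaster. Keep everything upright and set it down gently, and do not disturb the wooden citrus reamer or the salt jar.

Things in the scene. Friction and masses are not known exactly. Their poses are not given: they have to be found in the camera images.
- mill: Pepper mill with a clear glass waist and steel foot and top, round, 133 mm high with its little top ball; the steel top is 50 mm across from 84 to 118 mm height, good to grip; foot 52 mm across. About 0.28 kg. Origin: centre of the underside, z up. Starts upright on the black coaster, at the front or the middle place of the tray.
- pitcher: White ceramic pitcher, open, 112 mm high; 58 mm across at 30 mm height, 48 mm at the neck (85 mm up), 54 mm at the rim. Loop handle along its own -x to 47 mm from the axis (40 to 92 mm up), spout along +x: grip across its y. About 0.32 kg. Origin: centre of the underside, z up. Starts on the terracotta coaster, front or middle place, handle to the tray's front.
- cup: Yellow plastic measuring cup, open, 58 mm high, 50 mm across at the foot, 58 mm at the rim; a flat tab handle 14 mm wide and 5 mm thick sticks out along its own +x at the rim to 61 mm from the axis: grip across its y. About 0.08 kg. Origin: centre of the underside, z up. Starts on the tray's floor at the back place, handle away from the robot.
- tray: Fixed bamboo tray 270 mm (its x) by 150 mm (its y), floor 6 mm thick, rim 18 mm high and 6 mm wide. Origin: centre of the underside; +x points to the back, away from the robot. Places in line along its x: -80 mm (front), 0 (middle) and about +68 mm (back, the cup, within 10 mm of the thing in front of it). The taller mill and pitcher crowd a gripper low over the cup.
- black_coaster: Fixed black rubber disc, 80 mm across and 4 mm thick, on the tray's floor: the mill's place. Origin: centre of its underside (top 4 mm above it).
- clay_coaster: Fixed terracotta-coloured disc, 80 mm across and 4 mm thick, on the tray's floor: the pitcher's place. Origin: centre of its underside (top 4 mm above it).
- board: Fixed white marble board, 240 mm (its x) by 140 mm (its y) and 12 mm thick, the side area, left or right of the tray. Origin: centre of its underside. There is room for the mill and the pitcher 60 mm either side of its centre along its x.
- mat: Fixed round blue mat, 100 mm across and 4 mm thick, on the counter on the other side of the tray from the board: the cup's place. Origin: centre of its underside.
- reamer: Wooden citrus reamer, a ridged cone on a round foot 80 mm across, 72 mm high, standing loose on the counter behind the board or the mat; leave it alone. Origin: centre of the underside.
- salt_jar: Salt jar of glass with a red cap, 60 mm across and 90 mm high, standing loose on the counter behind the board or the mat; leave it alone. Origin: centre of the underside.
Not all that is in view belongs to the job. Of the things like the cup, leave any that is purple or turquoise; of the rest the larger one is meant.

How it is judged (in metres and radians):
On the way, in this order (a step that is already met when the one before it is completed fails the run):
1. the mill and the pitcher both stand released on the marble board, the cup still where it was (x of mill in the frame of board between -0.1 and 0.1 m and y of mill in the frame of board between -0.055 and 0.055 m and z of mill in the frame of board between 0.007 and 0.018 m and linear speed of each of mill, pitcher below 0.03 m/s and angle between each of mill, pitcher's own z axis and vertical below 0.1 rad and x of pitcher in the frame of board between -0.1 and 0.1 m and y of pitcher in the frame of board between -0.055 and 0.055 m and z of pitcher in the frame of board between 0.007 and 0.018 m and contact force between the fingers and mill below 0.5 N and contact force between the fingers and pitcher below 0.5 N and distance of cup from where it was at the start of the episode below 0.04 m), for 0.2 s.
2. the cup stands released in the middle of the blue mat while the mill and the pitcher still stand on the board (horizontal distance between cup and mat below 0.015 m and z of cup in the frame of mat between 0 and 0.009 m and linear speed of each of cup, mill, pitcher below 0.03 m/s and angle between each of cup, mill, pitcher's own z axis and vertical below 0.1 rad and contact force between the fingers and cup below 0.5 N and x of mill in the frame of board between -0.1 and 0.1 m and y of mill in the frame of board between -0.055 and 0.055 m and z of mill in the frame of board between 0.007 and 0.018 m and x of pitcher in the frame of board between -0.1 and 0.1 m and y of pitcher in the frame of board between -0.055 and 0.055 m and z of pitcher in the frame of board between 0.007 and 0.018 m), for 0.2 s.
At the end, for the whole second after the job is handed in: The mill stands upright on the black coaster and the pitcher on the terracotta coaster, and the cup upright on the blue mat, each within 15 mm of the centre, released and at rest (horizontal distance between mill and black_coaster below 0.015 m and z of mill in the frame of black_coaster between 0 and 0.009 m and linear speed of each of mill, pitcher, cup below 0.03 m/s and angle between each of mill, pitcher, cup's own z axis and vertical below 0.1 rad and horizontal distance between pitcher and clay_coaster below 0.015 m and z of pitcher in the frame of clay_coaster between 0 and 0.009 m and horizontal distance between cup and mat below 0.015 m and z of cup in the frame of mat between 0 and 0.009 m and contact force between the fingers and mill below 0.5 N and contact force between the fingers and pitcher below 0.5 N and contact force between the fingers and cup below 0.5 N); the robot touches nothing.
It fails at once if the mill, the pitcher or the cup is tipped over (more than 40 degrees) (angle between any of mill, pitcher, cup's own z axis and vertical above 0.7 rad).
It fails at once if the reamer or the salt jar is disturbed (moved more than 20 mm) (distance of any of reamer, salt_jar from where it was at the start of the episode above 0.02 m).
It fails at once if the mill, the pitcher or the cup is banged down on its place (more than 60 N) (contact force between any of mill, pitcher and board above 60 N or contact force between mill and black_coaster above 60 N or contact force between pitcher and clay_coaster above 60 N or contact force between cup and mat above 60 N).
It also fails if it takes over 112 s, if anything falls off the work surface, if the arm or the gripper's body presses on something with over 40 N, if the wrist force passes 120 N, or if a joint passes its speed limit or range.

## Robot

A 7-joint arm with a two-finger parallel gripper is mounted at the origin on the work surface. World frame = base frame: x ahead of the robot, y to its left, z up, the work surface at z = 0. Lengths are in m, angles in degrees, forces in N, time in s.
With the tool pointing down it reaches from about 0.425 to 0.875 m from the base axis. Payload 4.7 kg.
Tool frame: the origin (TCP) lies on the centre line of the jaws, within the pads' length; the fingertips stand 14 mm ahead of it and the grasp point (between the pads) lies 5 mm behind it; z points along the fingers, y is the line along which they close (so a half turn about z gives the same grasp; the last joint's range is limited). The gripper opens to 87 mm and grips with 3 to 60 N. Pads are 19 mm wide; open, the fingers measure 117 mm over their backs; the gripper's body (75 mm by 190 mm) begins 51 mm behind the grasp point.
Start: joints at [75.006, 18.392, -4.016, 83.108, 1.295, 78.541, -3.26], TCP at [0.177, -0.625, 0.237] pointing down, gripper open.
Joint ranges: [-163.93, 163.93], [-17.29, 119.83], [-79.2, 71.16], [3.27, 140.29], [-89.18, 269.18], [5.43, 117.66], [-154.24, 154.24]. Speed limits (degrees/s): [147.25, 147.25, 180, 180, 180, 180, 180].

## Interface

Orientations are given as [roll, pitch, yaw] about the fixed x, y, z axes, in that order (R = Rz(yaw) Ry(pitch) Rx(roll)).
In Python, from cell import env gives the robot as it stands.
- The arm moves only by the tool jog_arm, never from a script. Its argument "motion" is a list that holds one entry, the list of rows, each a list of 7 numbers: the shift along the tool's x, y, z in units of 0.1 m (1.0 is 0.1 m), then the turn, a rotation vector about the tool's x, y, z in units of 180 degrees (1.0 is 180 degrees), then the closure, from 0 (fully open) to 1 (shut). A call has 1 to 5 rows; each row is the pose to reach, as a shift and turn from the pose commanded when the call began, along the tool's axes at that moment, turning the shorter way round; what a row does not reach only later rows make up. A row lasts 1/10 s, in which the tool goes at most 50 mm and 8.59 degrees, less where a joint would pass 70% of its speed; a pose out of reach is approached as far as the arm can. A call with a number of a shift or a turn outside -1 to 1 is refused whole. A call with a gripper value outside its range is refused whole. The fingers move at their own pace and stop on an object; "grip_force" is the grip in N (left out, the last holds). Time passes only in rows, so rows that repeat a pose let the fingers close. It gives the time, the measured TCP pose, the force, the opening and the grip force at its end, in the units of the state.
- env.get_obs(): the state, without advancing time (a new reading comes with each control period).
- env.read_camera(name): name is "side" or "top"; returns (picture, depth): 400x640x3 uint8, red, green, blue; 400x640 float32, m along the optical axis (not along the pixel's ray), 0 where there is no reading.
- env.camera_info(name): a dict with "camera_matrix" (3x3 intrinsics, pixels), "k1" (the pictures are not rectified: a ray, as slopes to the right and down, at radius r is drawn at 1 + k1 r^2 times it, then the intrinsics apply), "origin" and "orientation" of the camera in the world. Camera axes: x right, y down, z forward; pixel columns grow to the right and rows downward; lengths in m; the calibration is good to about 2 mm. A picture is of the moment at which its call begins. camera_info takes no time and is no camera call.
- env.sign_off(): hands the job in; it is judged then, once.
The state is a dict: "time_s": time; "qpos": joint angles; "joint_velocities": joint speeds; "effort": joint torques, N m; "tool_pos": TCP position; "tool_rot": TCP orientation; "force": force on the tool from outside, world axes, zero at the start; "wrist_torque": the same for the moment, N m; "grip_width": finger opening in m; "grasp_force": force on a finger pad.
Only numpy, scipy, OpenCV 4.12 (cv2) and the standard library are available. Lean on these libraries where they do the work, as an engineer would, in place of code of your own. Each camera call takes 0.05 s, during which the arm holds its last target. There are 200 camera calls.

## Working session

There is one attempt and no reset: what is moved stays moved. The work goes in short steps, Python scripts to look and compute and a tool call to move; the robot and the scene stay as the last step left them, time stands still between calls to the robot, and variables do not carry over. Pictures are saved under pics/ and viewed, at most 14 in all, crops included, and the job is handed in when it is done.

Besides the shell and the picture viewer there is one more tool, called after ">>>" as a command line: name --argument value ..., lists and objects as JSON in quotes. jog_arm: Moves the arm, as the interface text tells. Shifts and turns lie within -1 to 1; 1 stands for 0.1 m of shift or 180 degrees of turn. Its arguments: {"type":"object","properties":{"motion":{"type":"array","items":{"type":"array","items":{"type":"array","items":{"type":"number"}}}},"grip_force":{"type":"number"}},"required":["motion"]}

```bash
mkdir -p pics; ls; python3 - <<'E'
from cell import env
import cv2
o=env.get_obs()
print(o)
for n in("top","side"):
    p,d=env.read_camera(n); i=env.camera_info(n); print(n,i)
    cv2.imwrite(f"pics/{n}0.png",p[:,:,::-1])
    import numpy as np; np.savez(f"{n}0.npz",p=p,d=d)
E
```

```text
pics
{'time_s': 0.0, 'qpos': array([75.00604446, 18.43897586, -4.01475268, 83.17526481,  1.29395426,
       78.54136123, -3.25921825]), 'joint_velocities': array([-0.01234643, -0.03382248, -0.07751668,  0.08811038,  0.15161182,
        0.02372895,  0.06449195]), 'effort': array([-3.08749259e-04, -4.91285169e+01, -4.04254971e-01, -3.12527347e+01,
       -6.40660571e-02,  4.36868286e-02,  1.90952210e-04]), 'tool_pos': array([ 0.1768064 , -0.62493602,  0.23545916]), 'tool_rot': array([-1.79889581e+02,  5.03806713e-03,  1.58035520e+01]), 'force': array([ 0.02153339, -0.22393657, -0.66340249]), 'wrist_torque': array([0.03470393, 0.02301261, 0.00110242]), 'grasp_force': 0.0, 'grip_width': 0.08684800506026291}
top {'camera_matrix': array([[520.69168533,   0.        , 319.52511303],
       [  0.        , 520.69168533, 191.96371252],
       [  0.        ,   0.        ,   1.        ]]), 'k1': -0.08473331812263797, 'origin': array([0.42564338, 0.01892774, 1.0569423 ]), 'orientation': array([-170.28593423,   -0.91907101,  -88.53631748])}
side {'camera_matrix': array([[454.03101842,   0.        , 319.94124405],
       [  0.        , 454.03101842, 208.89506456],
       [  0.        ,   0.        ,   1.        ]]), 'k1': -0.09487956842977104, 'origin': array([0.07585724, 0.58140216, 0.76849865]), 'orientation': array([-133.20709798,    0.70359861, -138.51029292])}
```

View pics/top0.png

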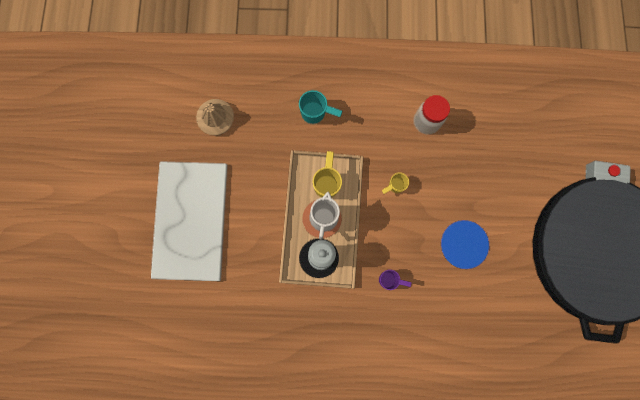

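View pics/side0.png

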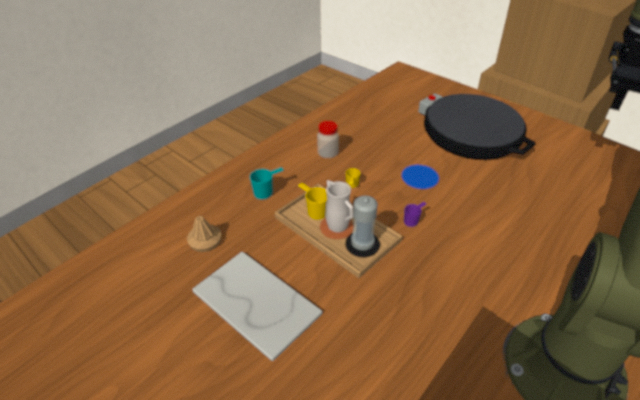

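The top view shows four cup-like things: large yellow (327,182), small yellow (399,182), turquoise (313,107) and purple (389,280). The one meant is the large yellow cup in the tray, since it is not purple or turquoise and is the larger of the two yellows. Other positions are mill (320,255), pitcher (324,213), board (190,222) and mat (465,245). I'll enlarge a crop to confirm.

```bash
cat > h.py <<'E'
import numpy as np, cv2
from cell import env
from scipy.spatial.transform import Rotation as R
def cam(n):
    i=env.camera_info(n); return i["camera_matrix"],i["k1"],i["origin"],R.from_euler("xyz",i["orientation"],degrees=True).as_matrix()
def rays(n,uv):
    K,k,o,M=cam(n); uv=np.asarray(uv,float).reshape(-1,1,2)
    s=cv2.undistortPoints(uv,K,np.array([k,0,0,0]),None,None).reshape(-1,2)
    return o,np.c_[s,np.ones(len(s))]@M.T
def at_z(n,uv,z):
    o,r=rays(n,uv); return o+r*((z-o[2])/r[:,2])[:,None]
def cloud(n,d):
    v,u=np.nonzero(d>0); o,r=rays(n,np.c_[u,v]); P=np.full(d.shape+(3,),np.nan); P[v,u]=o+r*d[v,u][:,None]; return P
def proj(n,P):
    K,k,o,M=cam(n); rv=cv2.Rodrigues(M.T)[0]
    return cv2.projectPoints(np.asarray(P,float).reshape(-1,1,3),rv,-M.T@o,K,np.array([k,0,0,0.]))[0].reshape(-1,2)
def tri(uvt,uvs):
    o1,a=rays("top",[uvt]); o2,b=rays("side",[uvs]); A=np.c_[a[0],-b[0]]; t=np.linalg.lstsq(A,o2-o1,rcond=None)[0]
    p,q=o1+a[0]*t[0],o2+b[0]*t[1]; return (p+q)/2,np.linalg.norm(p-q)
E
python3 - <<'E'
from h import *
t=np.load("top0.npz");s=np.load("side0.npz")
c1=cv2.resize(t["p"][145:295,270:420],None,fx=4,fy=4,interpolation=cv2.INTER_CUBIC)
cv2.imwrite("pics/c_top.png",c1[:,:,::-1])
c2=cv2.resize(s["p"][165:285,265:425],None,fx=5,fy=5,interpolation=cv2.INTER_CUBIC)
cv2.imwrite("pics/c_side.png",c2[:,:,::-1])
P=cloud("top",t["d"]); p=t["p"].astype(int); r,g,b=p[...,0],p[...,1],p[...,2]
def st(name,m):
    q=P[m&np.isfinite(P[...,2])]; 
    v,u=np.nonzero(m); print(name,len(q),"px",u.mean().round(1),v.mean().round(1),"mean",q.mean(0).round(4),"zpct",np.percentile(q[:,2],[2,50,98]).round(4))
    return q
hsv=cv2.cvtColor(t["p"],cv2.COLOR_RGB2HSV)
q=st("mat",(b>120)&(r<80)&(b-g>60)&(np.indices(b.shape)[1]>420))
m=np.zeros(b.shape,bool);m[150:290,145:235]=1
mb=m&(r>140)&(abs(r-b)<50); st("board",mb)
v,u=np.nonzero(mb); hull=cv2.minAreaRect(np.c_[u,v].astype(np.float32)); bx=cv2.boxPoints(hull); print(bx); print(at_z("top",bx,.012).round(4))
# board cloud rectangle
q=P[mb&np.isfinite(P[...,2])]; rc=cv2.minAreaRect(q[:,:2].astype(np.float32)); print("board rect",rc)
y=np.zeros(b.shape,bool);y[150:200,300:345]=1
my=y&(hsv[...,0]>20)&(hsv[...,0]<33)&(hsv[...,1]>170); st("cup",my)
E
```

```text
mat 1758 px 464.6 244.2 mean [ 0.5065 -0.2924  0.0034] zpct [-0.0006  0.0034  0.0073]
board 7985 px 188.4 221.0 mean [0.5385 0.2703 0.0119] zpct [0.0077 0.012  0.0158]
[[150.16896 278.1276 ]
 [157.17241 159.06897]
 [225.81725 163.1069 ]
 [218.8138  282.16553]]
[[0.4213 0.3396 0.012 ]
 [0.6644 0.3439 0.012 ]
 [0.6596 0.2009 0.012 ]
 [0.4179 0.2017 0.012 ]]
board rect ((0.542081356048584, 0.27249547839164734), (0.14331847429275513, 0.2431851327419281), 89.87954711914062)
cup 459 px 326.4 180.3 mean [ 0.6264 -0.0063  0.0274] zpct [0.0062 0.0166 0.0649]
```

View pics/c_top.png

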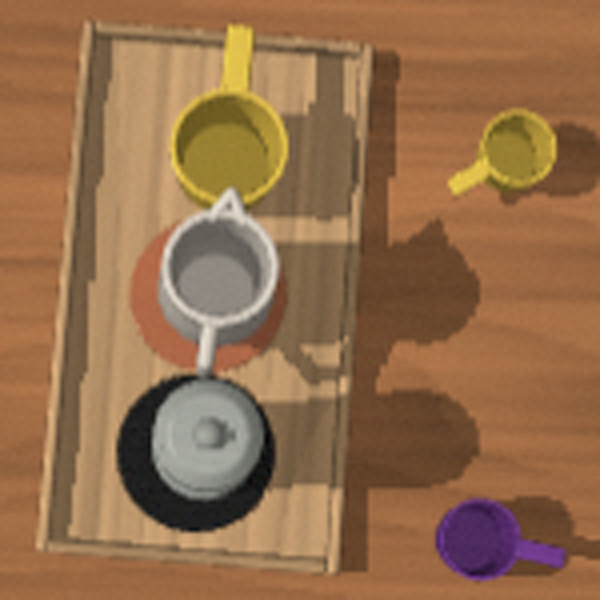

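View pics/c_side.png

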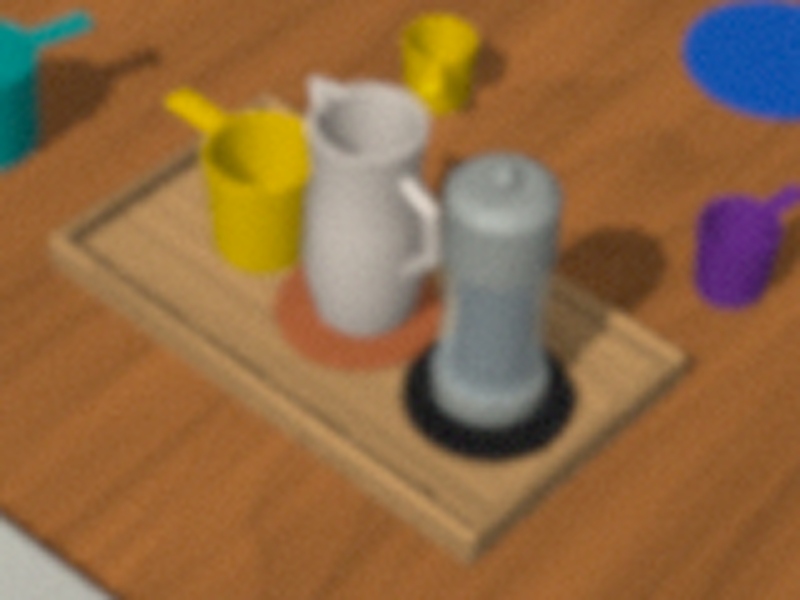

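Confirmed: the larger yellow cup stands in the tray behind the pitcher (crop 230,148), with the pitcher in the middle on terracotta (rim 220,267). The mill is in front on black (ball 209,432). Next I triangulate.

```bash
python3 - <<'E'
from h import *
T=lambda x,y:((x+.5)/4-.5+270,(y+.5)/4-.5+145)
S=lambda x,y:((x+.5)/5-.5+265,(y+.5)/5-.5+165)
for n,a,b in[("mill ball",(208,432),(508,172)),("pitcher rim",(220,268),(370,126)),("spout tip",(230,190),(315,80)),("cup rim",(230,148),(259,150)),("cup tab tip",(239,28),(178,100)),("black",(196,453),(490,393)),("trayR",(335,572),(473,548)),("trayFR",(372,45),(685,352)),("trayBL",(88,22),(270,98)),("clay",(208,292),(360,300)),("black2",(196,453),(490,397))]:
    p,e=tri(T(*a),S(*b)); print(n,p.round(4),"gap",round(e,4))
for n,a,z in[("ball",(208,432),.141),("rim",(220,268),.122),("cup",(230,148),.064),("tab",(239,28),.06),("spout",(230,190),.122),("black",(196,453),.01),("clay",(208,292),.01)]+[("tray",c,.018) for c in[(88,22),(372,45),(335,572),(42,547)]]:
    print(n,at_z("top",[T(*a)],z).round(4))
for n,a,z in[("ball",(508,172),.141),("rim",(370,126),.122),("cup",(259,150),.064)]: print("side",n,at_z("side",[S(*a)],z).round(4))
t=np.load("top0.npz");s=np.load("side0.npz")
for cn,z in(("top",t),("side",s)):
    p=z["p"].astype(int); r,g,b=p[...,0],p[...,1],p[...,2]; P=cloud(cn,z["d"])
    m=(b>110)&(r<90)&(b-g>60); n,l,stt,c=cv2.connectedComponentsWithStats(m.astype(np.uint8)); k=1+stt[1:,4].argmax()
    e=cv2.fitEllipse(cv2.findContours((l==k).astype(np.uint8),0,1)[0][0]); print(cn,"mat",e,at_z(cn,[e[0]],.004).round(4),np.nanmedian(P[l==k][:,2]).round(4))
    # top-surface stats from depth in boxes
    f=P.reshape(-1,3); c=p.reshape(-1,3)
    for nm,(x0,x1,y0,y1,z0,z1) in dict(mill=(.44,.52,-.05,.05,.10,.16),pit=(.53,.62,-.06,.05,.10,.14),cup=(.6,.72,-.06,.05,.045,.08)).items():
        w=(f[:,0]>x0)&(f[:,0]<x1)&(f[:,1]>y0)&(f[:,1]<y1)&(f[:,2]>z0)&(f[:,2]<z1); q=f[w]
        print(cn,nm,len(q),q.min(0).round(3),q.max(0).round(3),q.mean(0).round(4),"z99",np.percentile(q[:,2],97).round(4))
E
```

```text
mill ball [0.4738 0.0009 0.1397] gap 0.0032
pitcher rim [ 0.5498 -0.0027  0.1196] gap 0.0018
spout tip [ 0.5849 -0.0063  0.1245] gap 0.002
cup rim [ 0.6174 -0.0065  0.0639] gap 0.0015
cup tab tip [ 0.6768 -0.0108  0.0596] gap 0.0027
black [0.4708 0.0046 0.0096] gap 0.0017
trayR [ 0.4502 -0.0469 -0.1334] gap 0.0957
trayFR [ 0.573  -0.1148 -0.047 ] gap 0.25
trayBL [0.6217 0.0399 0.1388] gap 0.0825
clay [5.514e-01 5.000e-04 1.330e-02] gap 0.0023
black2 [0.4709 0.0045 0.0068] gap 0.0019
ball [[0.4751 0.0018 0.141 ]]
rim [[ 0.5502 -0.0021  0.122 ]]
cup [[ 0.6168 -0.0069  0.064 ]]
tab [[ 0.6778 -0.01    0.06  ]]
spout [[ 0.5861 -0.0058  0.122 ]]
black [[0.4715 0.0051 0.01  ]]
clay [[0.5527 0.0011 0.01  ]]
tray [[0.6894 0.0663 0.018 ]]
tray [[ 0.6816 -0.0798  0.018 ]]
tray [[ 0.4145 -0.0648  0.018 ]]
tray [[0.423  0.0798 0.018 ]]
side ball [[0.4716 0.0013 0.141 ]]
side rim [[ 0.5473 -0.0009  0.122 ]]
side cup [[ 0.618 -0.006  0.064]]
top mat ((464.5841369628906, 244.25027465820312), (45.608646392822266, 47.57672119140625), 153.61619567871094) [[ 0.5064 -0.2922  0.004 ]] 0.0034
top mill 639 [ 0.451 -0.022  0.1  ] [0.519 0.026 0.146] [0.4756 0.0018 0.1318] z99 0.1411
top pit 297 [ 0.53  -0.028  0.1  ] [0.588 0.024 0.129] [ 0.5614 -0.0033  0.1178] z99 0.1251
top cup 297 [ 0.6   -0.034  0.045] [0.679 0.021 0.068] [ 0.643  -0.0082  0.0604] z99 0.0664
side mat ((419.7217712402344, 176.31591796875), (21.638811111450195, 35.49717330932617), 97.62881469726562) [[ 0.5046 -0.2908  0.004 ]] 0.0036
side mill 547 [ 0.448 -0.019  0.1  ] [0.52  0.029 0.144] [0.4691 0.011  0.125 ] z99 0.1402
side pit 348 [ 0.53  -0.028  0.1  ] [0.585 0.026 0.128] [ 0.5564 -0.0022  0.1146] z99 0.1253
side cup 292 [ 0.6   -0.035  0.045] [0.678 0.024 0.068] [ 0.6335 -0.0074  0.0579] z99 0.0665
```

>>> jog_arm --motion '[[[0, 0, 0, 0, 0, 0.044, 0], [0, 0, 0, 0, 0, 0.0878, 0], [0, 0, 0, 0, 0, 0.0878, 0]]]' --grip_force 25

```text
time_s: 0.4
tool_pos: [0.1769, -0.6252, 0.236]
tool_rot: [-179.9, 0.0, -0.0]
force: [-0.1, -1.0, 0.1]
grip_width: 0.0872
grasp_force: 0.0
```

>>> jog_arm --motion '[[[0.3, -0.3, 0, 0, 0, 0, 0], [0.7, -0.7, 0, 0, 0, 0, 0], [1, -1, 0, 0, 0, 0, 0], [1, -1, 0, 0, 0, 0, 0]]]'

```text
time_s: 0.8
tool_pos: [0.285, -0.5191, 0.2368]
tool_rot: [-179.8, -0.2, 0.9]
force: [-0.0, 0.3, -0.9]
grip_width: 0.0868
grasp_force: 0.0
```

>>> jog_arm --motion '[[[0.3, -0.3, 0, 0, 0, 0, 0], [0.7, -0.7, 0, 0, 0, 0, 0], [1, -1, 0, 0, 0, 0, 0], [1, -1, 0, 0, 0, 0, 0]]]'

```text
time_s: 1.2
tool_pos: [0.3838, -0.4184, 0.2368]
tool_rot: [-179.8, -0.2, 0.9]
force: [0.9, 1.0, 1.0]
grip_width: 0.0869
grasp_force: 0.0
```

>>> jog_arm --motion '[[[0.3, -0.3, 0, 0, 0, 0, 0], [0.7, -0.7, 0, 0, 0, 0, 0], [0.96, -1, 0, 0, 0, 0, 0], [0.96, -1, 0, 0, 0, 0, 0]]]'

```text
time_s: 1.6
tool_pos: [0.4784, -0.3178, 0.2367]
tool_rot: [-179.8, -0.2, 0.9]
force: [0.7, 0.1, 0.4]
grip_width: 0.0868
grasp_force: 0.0
```

>>> jog_arm --motion '[[[0, -0.3, 0, 0, 0, 0, 0], [0, -0.7, 0, 0, 0, 0, 0], [0, -1, 0, 0, 0, 0, 0]]]'

```text
time_s: 1.9
tool_pos: [0.4728, -0.2236, 0.2363]
tool_rot: [-180.0, 0.0, 0.3]
force: [0.1, 0.5, 0.6]
grip_width: 0.087
grasp_force: 0.0
```

>>> jog_arm --motion '[[[0, -0.3, 0, 0, 0, 0, 0], [0, -0.7, 0, 0, 0, 0, 0], [0, -1, 0, 0, 0, 0, 0]]]'

```text
time_s: 2.2
tool_pos: [0.4728, -0.1235, 0.2366]
tool_rot: [-180.0, 0.0, 0.3]
force: [0.7, 0.3, -0.0]
grip_width: 0.0871
grasp_force: 0.0
```

>>> jog_arm --motion '[[[0, -0.3, 0, 0, 0, 0, 0], [0, -0.7, 0, 0, 0, 0, 0], [0, -1, 0, 0, 0, 0, 0], [0, -1, 0, 0, 0, 0, 0], [0, -1, 0, 0, 0, 0, 0]]]'

```text
time_s: 2.7
tool_pos: [0.4729, -0.0256, 0.2366]
tool_rot: [179.9, 0.0, 0.2]
force: [0.3, -0.8, 0.4]
grip_width: 0.0872
grasp_force: 0.0
```

>>> jog_arm --motion '[[[0, 0, 0, 0, 0, 0, 0], [0, 0, 0, 0, 0, 0, 0], [0, 0, 0, 0, 0, 0, 0]]]'

```text
time_s: 3.0
tool_pos: [0.473, -0.0266, 0.2364]
tool_rot: [-180.0, 0.0, -0.1]
force: [0.1, 0.5, -0.2]
grip_width: 0.0869
grasp_force: 0.0
```

>>> jog_arm --motion '[[[0, -0.14, 0, 0, 0, 0, 0], [0, -0.28, 0, 0, 0, 0, 0], [0, -0.28, 0.25, 0, 0, 0, 0], [0, -0.28, 0.5, 0, 0, 0, 0], [0, -0.28, 0.5, 0, 0, 0, 0]]]'

```text
time_s: 3.5
tool_pos: [0.4706, 0.0041, 0.1837]
tool_rot: [-179.9, 0.3, 0.1]
force: [-0.6, 0.1, 0.4]
grip_width: 0.0867
grasp_force: 0.0
```

```bash
python3 - <<'E'
from h import *
o=env.get_obs(); print(o["tool_pos"])
a=env.read_camera("top")[0]; b=env.read_camera("side")[0]
a=cv2.resize(a[180:300,240:400],(560,420),interpolation=2); b=cv2.resize(b[100:300,290:450],(240,300),interpolation=2)
c=np.zeros((420,800,3),np.uint8); c[:,:560]=a; c[:300,560:]=b
cv2.imwrite("pics/m1.png",c[:,:,::-1])
E
```

```text
[0.47060344 0.0040998  0.18371329]
```

View pics/m1.png

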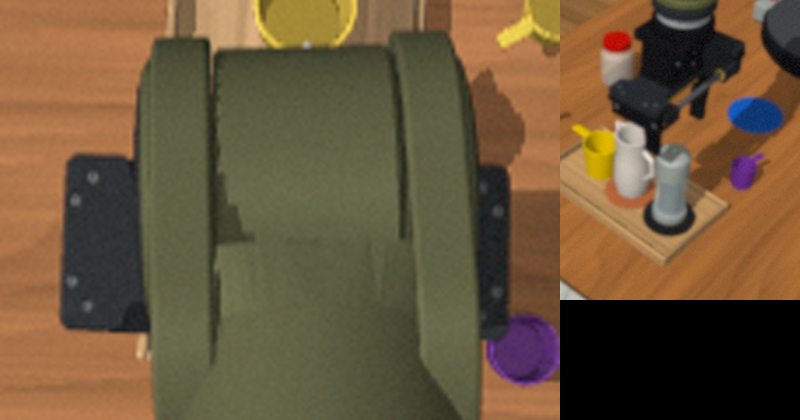

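The top view is covered by the wrist. The side view shows the finger near (650,130) of the composite, so I'll check that this agrees with the projected fingertips.

```bash
python3 - <<'E'
from h import *
t=env.get_obs()["tool_pos"]; print(t)
P=[t+[0,s*.045,-.014] for s in(1,-1)]+[[.473,.0015,.141],[.473,.0015,.01]]
q=proj("side",P); print(q.round(1), ((q-[290,100])*1.5+[560,0]).round(0))
b,d=env.read_camera("side"); 
c=cv2.resize(b[70:250,300:460],None,fx=3.3,fy=3.3,interpolation=2)
for p in q: cv2.circle(c,tuple(int(v) for v in (p-[300,70])*3.3),5,(255,0,255),1)
cv2.imwrite("pics/m2.png",c[:,:,::-1])
E
```

```text
[0.47291367 0.00360158 0.18682552]
[[352.  198.9]
 [379.1 176.9]
 [365.6 198.7]
 [362.3 241.8]] [[653. 148.]
 [694. 115.]
 [673. 148.]
 [668. 213.]]
```

View pics/m2.png

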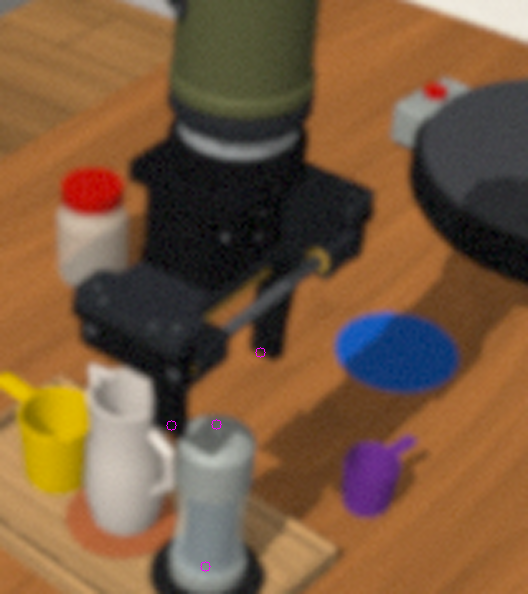

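The projected fingertips fall on the drawn ones, at (171,425) and (260,352), and straddle the mill. I'll descend and grip.

>>> jog_arm --motion '[[[0, 0, 0.3, 0, 0, 0, 0], [0, 0, 0.55, 0, 0, 0, 0], [0, 0, 0.75, 0, 0, 0, 0], [0, 0, 0.81, 0, 0, 0, 0], [0, 0, 0.81, 0, 0, 0, 0]]]'

```text
time_s: 4.15
tool_pos: [0.4733, 0.0027, 0.106]
tool_rot: [-180.0, -0.0, 0.0]
force: [0.6, 0.2, 0.4]
grip_width: 0.0871
grasp_force: 0.0
```

>>> jog_arm --motion '[[[0, 0, 0, 0, 0, 0, 0], [0, 0, 0, 0, 0, 0, 0.2], [0, 0, 0, 0, 0, 0, 0.35], [0, 0, 0, 0, 0, 0, 0.6], [0, 0, 0, 0, 0, 0, 0.6]]]'

```text
time_s: 4.65
tool_pos: [0.4732, 0.0025, 0.1058]
tool_rot: [180.0, -0.0, -0.0]
force: [-0.3, -0.7, -0.9]
grip_width: 0.063
grasp_force: 0.0
```

>>> jog_arm --motion '[[[0, 0, 0, 0, 0, 0, 0.6], [0, 0, 0, 0, 0, 0, 0.6], [0, 0, 0, 0, 0, 0, 0.6]]]'

```text
time_s: 4.95
tool_pos: [0.473, 0.0021, 0.1056]
tool_rot: [180.0, -0.0, -0.0]
force: [-0.3, -1.4, 1.8]
grip_width: 0.0492
grasp_force: 25.0
```

>>> jog_arm --motion '[[[0, 0, -0.1, 0, 0, 0, 0.6], [0, 0, -0.3, 0, 0, 0, 0.6], [0, 0, -0.5, 0, 0, 0, 0.6], [0, 0, -0.6, 0, 0, 0, 0.6], [0, 0, -0.6, 0, 0, 0, 0.6]]]'

```text
time_s: 5.45
tool_pos: [0.4739, 0.0027, 0.1668]
tool_rot: [180.0, -0.1, 0.0]
force: [-1.1, -0.1, -3.3]
grip_width: 0.0493
grasp_force: 25.0
```

>>> jog_arm --motion '[[[0, -0.12, 0, 0, 0, 0, 0.6], [0, -0.35, 0, 0, 0, 0, 0.6], [0, -0.6, 0, 0, 0, 0, 0.6], [0, -0.82, 0, 0, 0, 0, 0.6], [0, -1, 0, 0, 0, 0, 0.6]]]'

```text
time_s: 5.95
tool_pos: [0.4716, 0.1051, 0.1642]
tool_rot: [-180.0, 0.1, 0.1]
force: [0.2, 0.4, -3.7]
grip_width: 0.0493
grasp_force: 25.0
```

>>> jog_arm --motion '[[[0, -0.2, 0, 0, 0, 0, 0.6], [0, -0.4, 0, 0, 0, 0, 0.6], [0, -0.6, 0, 0, 0, 0, 0.6], [0, -0.8, 0, 0, 0, 0, 0.6], [0, -1, 0, 0, 0, 0, 0.6]]]'

```text
time_s: 6.45
tool_pos: [0.4715, 0.2041, 0.1641]
tool_rot: [-180.0, 0.2, 0.0]
force: [0.3, 0.0, -3.3]
grip_width: 0.049
grasp_force: 25.0
```

>>> jog_arm --motion '[[[0.03, -0.2, 0, 0, 0, 0, 0.6], [0.06, -0.4, 0, 0, 0, 0, 0.6], [0.08, -0.6, 0, 0, 0, 0, 0.6], [0.08, -0.7, 0, 0, 0, 0, 0.6], [0.08, -0.7, 0, 0, 0, 0, 0.6]]]'

```text
time_s: 6.95
tool_pos: [0.4794, 0.2746, 0.1646]
tool_rot: [-179.9, 0.1, 0.2]
force: [-1.0, 0.2, -3.5]
grip_width: 0.0493
grasp_force: 25.0
```

>>> jog_arm --motion '[[[0, 0, 0.1, 0, 0, 0, 0.6], [0, 0, 0.25, 0, 0, 0, 0.6], [0, 0, 0.4, 0, 0, 0, 0.6], [0, 0, 0.5, 0, 0, 0, 0.6], [0, 0, 0.5, 0, 0, 0, 0.6]]]'

```text
time_s: 7.45
tool_pos: [0.4797, 0.2711, 0.113]
tool_rot: [179.9, 0.2, -0.0]
force: [-0.4, -0.6, -3.7]
grip_width: 0.0491
grasp_force: 25.0
```

Lower gently in small steps.

>>> jog_arm --motion '[[[0, 0, 0.01, 0, 0, 0, 0.6], [0, 0, 0.025, 0, 0, 0, 0.6], [0, 0, 0.04, 0, 0, 0, 0.6], [0, 0, 0.05, 0, 0, 0, 0.6], [0, 0, 0.05, 0, 0, 0, 0.6]]]'

```text
time_s: 7.95
tool_pos: [0.481, 0.2725, 0.1106]
tool_rot: [180.0, -0.0, -0.0]
force: [0.2, 0.4, -3.1]
grip_width: 0.0491
grasp_force: 25.0
```

>>> jog_arm --motion '[[[0, 0, 0.005, 0, 0, 0, 0.6], [0, 0, 0.01, 0, 0, 0, 0.6], [0, 0, 0.015, 0, 0, 0, 0.6], [0, 0, 0.015, 0, 0, 0, 0.6]]]'

```text
time_s: 8.35
tool_pos: [0.481, 0.2725, 0.1089]
tool_rot: [180.0, 0.0, -0.0]
force: [0.0, 0.7, -4.0]
grip_width: 0.0492
grasp_force: 25.0
```

>>> jog_arm --motion '[[[0, 0, 0.005, 0, 0, 0, 0.6], [0, 0, 0.01, 0, 0, 0, 0.6], [0, 0, 0.01, 0, 0, 0, 0.6], [0, 0, 0.01, 0, 0, 0, 0.6]]]'

```text
time_s: 8.75
tool_pos: [0.481, 0.2725, 0.108]
tool_rot: [180.0, 0.0, -0.0]
force: [-0.3, -0.6, -3.5]
grip_width: 0.0495
grasp_force: 25.0
```

>>> jog_arm --motion '[[[0, 0, 0.005, 0, 0, 0, 0.6], [0, 0, 0.01, 0, 0, 0, 0.6], [0, 0, 0.01, 0, 0, 0, 0.6]]]'

```text
time_s: 9.05
tool_pos: [0.4814, 0.2726, 0.1076]
tool_rot: [180.0, -0.0, -0.0]
force: [0.1, -1.8, 1.3]
grip_width: 0.0494
grasp_force: 25.0
```

>>> jog_arm --motion '[[[0, 0, 0, 0, 0, 0, 0.4], [0, 0, 0, 0, 0, 0, 0.2], [0, 0, 0, 0, 0, 0, 0], [0, 0, 0, 0, 0, 0, 0], [0, 0, 0, 0, 0, 0, 0]]]'

```text
time_s: 9.55
tool_pos: [0.481, 0.2726, 0.107]
tool_rot: [-180.0, -0.0, 0.0]
force: [0.4, -0.6, 0.5]
grip_width: 0.0764
grasp_force: 0.0
```

>>> jog_arm --motion '[[[0, 0, -0.1, 0, 0, 0, 0], [0, 0, -0.35, 0, 0, 0, 0], [0, 0, -0.7, 0, 0, 0, 0], [0, 0, -1, 0, 0, 0, 0], [0, 0, -1, 0, 0, 0, 0]]]'

```text
time_s: 10.05
tool_pos: [0.4832, 0.2745, 0.2123]
tool_rot: [-179.8, -0.5, 0.0]
force: [0.5, -0.1, 0.6]
grip_width: 0.087
grasp_force: 0.0
```

>>> jog_arm --motion '[[[0.2, 0.3, 0, 0, 0, 0, 0], [0.4, 0.6, 0, 0, 0, 0, 0], [0.68, 1, 0, 0, 0, 0, 0]]]'

```text
time_s: 10.35
tool_pos: [0.5485, 0.1736, 0.2074]
tool_rot: [-180.0, -0.0, 0.2]
force: [-0.2, 0.2, 0.1]
grip_width: 0.0872
grasp_force: 0.0
```

>>> jog_arm --motion '[[[0, 0.35, 0, 0, 0, 0, 0], [0, 0.7, 0, 0, 0, 0, 0], [0, 1, 0, 0, 0, 0, 0]]]'

```text
time_s: 10.65
tool_pos: [0.5488, 0.0703, 0.2066]
tool_rot: [180.0, 0.0, -0.1]
force: [0.1, -0.3, -0.4]
grip_width: 0.087
grasp_force: 0.0
```

>>> jog_arm --motion '[[[0, 0.35, 0, 0, 0, 0.02, 0], [0, 0.74, 0, 0, 0, 0.033, 0], [0, 0.74, 0, 0, 0, 0.033, 0], [0, 0.74, 0, 0, 0, 0.033, 0], [0, 0.74, 0, 0, 0, 0.033, 0]]]'

```text
time_s: 11.15
tool_pos: [0.5488, -0.0001, 0.207]
tool_rot: [-180.0, 0.0, -5.8]
force: [0.1, 0.3, 0.3]
grip_width: 0.087
grasp_force: 0.0
```

```bash
python3 - <<'E'
from h import *
t=env.get_obs(); print(t["tool_pos"],t["tool_rot"],t["qpos"].round(0))
a=env.read_camera("top")[0]; b=env.read_camera("side")[0]; t=env.get_obs()["tool_pos"]
print(proj("top",[[.481,.2725,.14]]),proj("side",[[.481,.2725,.14]]))
c=np.zeros((540,800,3),np.uint8)
c[:360,:400]=cv2.resize(a[140:320,140:340],(400,360),interpolation=2)
c[:,400:]=cv2.resize(b[90:360,190:390],(400,540),interpolation=2)
cv2.imwrite("pics/p1.png",c[:,:,::-1])
E
```

```text
[ 5.48848834e-01 -8.70351746e-05  2.06990966e-01] [-1.79959332e+02  1.32064873e-02 -5.83813049e+00] [  31.   10.  -37.   99.    6.   73. -103.]
[[168.16011144 244.78406286]] [[268.10160513 275.33557446]]
```

View pics/p1.png

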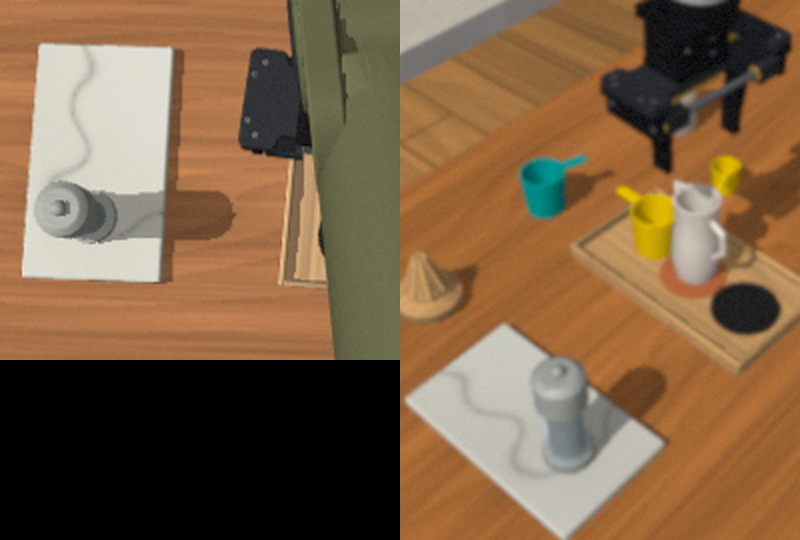

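Mill stands upright on the board (ball at composite 60,208, foot well inside). The hand is over the pitcher, so I'll descend and grip.

>>> jog_arm --motion '[[[0, 0.01, 0.25, 0, 0, 0, 0], [0, 0.01, 0.5, 0, 0, 0, 0], [0, 0.01, 0.75, 0, 0, 0, 0], [0, 0.01, 0.9, 0, 0, 0, 0], [0, 0.01, 0.9, 0, 0, 0, 0]]]'

```text
time_s: 11.75
tool_pos: [0.5473, -0.0016, 0.1149]
tool_rot: [-180.0, 0.2, -5.8]
force: [0.1, 0.1, 0.0]
grip_width: 0.087
grasp_force: 0.0
```

>>> jog_arm --motion '[[[0, 0, 0.14, 0, 0, 0, 0], [0, 0, 0.27, 0, 0, 0, 0], [0, 0, 0.27, 0, 0, 0, 0.2], [0, 0, 0.27, 0, 0, 0, 0.35], [0, 0, 0.27, 0, 0, 0, 0.6]]]'

```text
time_s: 12.25
tool_pos: [0.5494, -0.0024, 0.0906]
tool_rot: [180.0, -0.1, -5.9]
force: [-0.2, -0.7, -0.5]
grip_width: 0.0707
grasp_force: 0.0
```

>>> jog_arm --motion '[[[0, 0, 0, 0, 0, 0, 0.6], [0, 0, 0, 0, 0, 0, 0.6], [0, 0, 0, 0, 0, 0, 0.6], [0, 0, 0, 0, 0, 0, 0.6], [0, 0, 0, 0, 0, 0, 0.6]]]'

```text
time_s: 12.75
tool_pos: [0.5493, -0.0028, 0.0905]
tool_rot: [180.0, -0.1, -6.0]
force: [-0.2, -2.1, 4.4]
grip_width: 0.056
grasp_force: 25.0
```

The grip width of 56 mm is more than the neck's 48 mm, so I'll look before lifting.

```bash
python3 - <<'E'
from h import *
b=env.read_camera("side")[0]; print(env.get_obs()["grip_width"],env.get_obs()["tool_pos"])
cv2.imwrite("pics/p2.png",cv2.resize(b[120:260,290:420],None,fx=4.2,fy=4.2,interpolation=2)[:,:,::-1])
E
```

```text
0.05592420866878941 [ 0.54928863 -0.00282532  0.09052076]
```

View pics/p2.png

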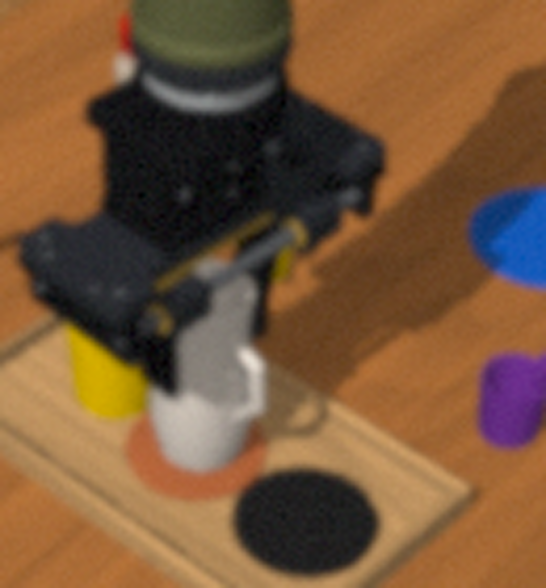

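The grip looks symmetric with the pitcher upright (205,440). The pad tips probably bear on the upper belly, so I'll regrip 9 mm higher at the neck.

>>> jog_arm --motion '[[[0, 0, 0, 0, 0, 0, 0.3], [0, 0, 0, 0, 0, 0, 0.2], [0, 0, -0.04, 0, 0, 0, 0.2], [0, 0, -0.09, 0, 0, 0, 0.2], [0, 0, -0.09, 0, 0, 0, 0.2]]]'

```text
time_s: 13.3
tool_pos: [0.5494, -0.0023, 0.0998]
tool_rot: [-180.0, -0.1, -5.9]
force: [0.0, -0.2, 0.4]
grip_width: 0.0696
grasp_force: 0.0
```

>>> jog_arm --motion '[[[0, 0, 0, 0, 0, 0, 0.3], [0, 0, 0, 0, 0, 0, 0.4], [0, 0, 0, 0, 0, 0, 0.6], [0, 0, 0, 0, 0, 0, 0.6], [0, 0, 0, 0, 0, 0, 0.6]]]'

```text
time_s: 13.8
tool_pos: [0.5488, -0.0027, 0.0989]
tool_rot: [180.0, 0.0, -6.0]
force: [-0.6, -1.3, 0.5]
grip_width: 0.0556
grasp_force: 25.0
```

>>> jog_arm --motion '[[[0, 0, 0, 0, 0, 0, 0.6], [0, 0, 0, 0, 0, 0, 0.6], [0, 0, 0, 0, 0, 0, 0.6]]]'

```text
time_s: 14.1
tool_pos: [0.5488, -0.0027, 0.0989]
tool_rot: [180.0, 0.0, -5.9]
force: [0.1, -0.4, -0.3]
grip_width: 0.0556
grasp_force: 25.0
```

>>> jog_arm --motion '[[[0, 0, -0.05, 0, 0, 0, 0.6], [0, 0, -0.2, 0, 0, 0, 0.6], [0, 0, -0.4, 0, 0, 0, 0.6], [0, 0, -0.6, 0, 0, 0, 0.6], [0, 0, -0.65, 0, 0, 0, 0.6]]]'

```text
time_s: 14.6
tool_pos: [0.5507, -0.0019, 0.1673]
tool_rot: [-180.0, -0.3, -5.9]
force: [0.5, 0.2, -3.0]
grip_width: 0.0557
grasp_force: 25.0
```

>>> jog_arm --motion '[[[0, 0, 0, 0, 0, 0, 0.6], [0, -0.1, 0, 0, 0, 0, 0.6], [0, -0.25, 0, 0, 0, 0, 0.6], [0, -0.4, 0, 0, 0, 0, 0.6], [0, -0.5, 0, 0, 0, 0, 0.6]]]'

```text
time_s: 15.1
tool_pos: [0.5532, 0.0495, 0.1629]
tool_rot: [-179.9, 0.1, -5.8]
force: [0.5, 0.4, -3.1]
grip_width: 0.0554
grasp_force: 25.0
```

>>> jog_arm --motion '[[[0, -0.2, 0, 0, 0, 0, 0.6], [0, -0.4, 0, 0, 0, 0, 0.6], [0, -0.6, 0, 0, 0, 0, 0.6], [0, -0.8, 0, 0, 0, 0, 0.6], [0, -1, 0, 0, 0, 0, 0.6]]]'

```text
time_s: 15.6
tool_pos: [0.5639, 0.1478, 0.1631]
tool_rot: [180.0, 0.1, -5.9]
force: [-0.3, 1.0, -3.1]
grip_width: 0.0558
grasp_force: 25.0
```

>>> jog_arm --motion '[[[0.05, -0.2, 0, 0, 0, 0, 0.6], [0.1, -0.4, 0, 0, 0, 0, 0.6], [0.15, -0.6, 0, 0, 0, 0, 0.6], [0.2, -0.8, 0, 0, 0, 0, 0.6], [0.23, -1, 0, 0, 0, 0, 0.6]]]'

```text
time_s: 16.1
tool_pos: [0.5975, 0.2446, 0.1628]
tool_rot: [180.0, 0.1, -6.0]
force: [-0.0, -0.4, -3.2]
grip_width: 0.0558
grasp_force: 25.0
```

>>> jog_arm --motion '[[[0, -0.14, 0, 0, 0, 0, 0.6], [0, -0.24, 0, 0, 0, 0, 0.6], [0, -0.28, 0, 0, 0, 0, 0.6], [0, -0.28, 0, 0, 0, 0, 0.6], [0, -0.28, 0, 0, 0, 0, 0.6]]]'

```text
time_s: 16.6
tool_pos: [0.6007, 0.2705, 0.1639]
tool_rot: [179.9, -0.0, -6.0]
force: [-0.4, -0.1, -2.8]
grip_width: 0.0553
grasp_force: 25.0
```

>>> jog_arm --motion '[[[0, 0, 0.1, 0, 0, 0, 0.6], [0, 0, 0.25, 0, 0, 0, 0.6], [0, 0, 0.4, 0, 0, 0, 0.6], [0, 0, 0.55, 0, 0, 0, 0.6], [0, 0, 0.57, 0, 0, 0, 0.6]]]'

```text
time_s: 17.1
tool_pos: [0.5987, 0.2704, 0.1034]
tool_rot: [179.8, 0.3, -5.9]
force: [0.4, 0.2, -3.4]
grip_width: 0.0557
grasp_force: 25.0
```

>>> jog_arm --motion '[[[0, 0, 0, 0, 0, 0, 0.6], [0, 0, 0.01, 0, 0, 0, 0.6], [0, 0, 0.025, 0, 0, 0, 0.6], [0, 0, 0.035, 0, 0, 0, 0.6], [0, 0, 0.035, 0, 0, 0, 0.6]]]'

```text
time_s: 17.6
tool_pos: [0.6006, 0.2717, 0.1037]
tool_rot: [180.0, -0.0, -5.9]
force: [0.2, 0.1, -3.5]
grip_width: 0.0553
grasp_force: 25.0
```

>>> jog_arm --motion '[[[0, 0, 0.005, 0, 0, 0, 0.6], [0, 0, 0.01, 0, 0, 0, 0.6], [0, 0, 0.015, 0, 0, 0, 0.6], [0, 0, 0.02, 0, 0, 0, 0.6], [0, 0, 0.02, 0, 0, 0, 0.6]]]'

```text
time_s: 18.1
tool_pos: [0.6005, 0.2716, 0.1014]
tool_rot: [180.0, 0.0, -5.9]
force: [-0.1, 0.7, -3.5]
grip_width: 0.056
grasp_force: 25.0
```

>>> jog_arm --motion '[[[0, 0, 0.005, 0, 0, 0, 0.6], [0, 0, 0.01, 0, 0, 0, 0.6], [0, 0, 0.01, 0, 0, 0, 0.6]]]'

```text
time_s: 18.4
tool_pos: [0.6007, 0.2717, 0.1009]
tool_rot: [180.0, -0.0, -5.9]
force: [-0.4, -0.5, -0.4]
grip_width: 0.0554
grasp_force: 25.0
```

>>> jog_arm --motion '[[[0, 0, 0, 0, 0, 0, 0.4], [0, 0, 0, 0, 0, 0, 0.2], [0, 0, 0, 0, 0, 0, 0], [0, 0, 0, 0, 0, 0, 0], [0, 0, 0, 0, 0, 0, 0]]]'

```text
time_s: 18.9
tool_pos: [0.6006, 0.2718, 0.1006]
tool_rot: [-180.0, -0.0, -5.9]
force: [-0.6, 0.2, -0.5]
grip_width: 0.0798
grasp_force: 0.0
```

>>> jog_arm --motion '[[[0, 0, -0.1, 0, 0, 0, 0], [0, 0, -0.35, 0, 0, 0, 0], [0, 0, -0.7, 0, 0, 0, 0], [0, 0, -1, 0, 0, 0, 0], [0, 0, -1, 0, 0, 0, 0]]]'

```text
time_s: 19.4
tool_pos: [0.6028, 0.2736, 0.2068]
tool_rot: [-179.7, -0.5, -5.9]
force: [0.5, 1.0, 1.1]
grip_width: 0.0871
grasp_force: 0.0
```

>>> jog_arm --motion '[[[0.15, 0.3, 0, 0, 0, 0, 0], [0.3, 0.7, 0, 0, 0, 0, 0], [0.45, 1, 0, 0, 0, 0, 0]]]'

```text
time_s: 19.7
tool_pos: [0.6353, 0.1651, 0.2006]
tool_rot: [179.9, -0.0, -6.0]
force: [1.1, -0.9, -0.6]
grip_width: 0.0873
grasp_force: 0.0
```

>>> jog_arm --motion '[[[0, 0.35, 0, 0, 0, 0, 0], [0, 0.7, 0, 0, 0, 0, 0], [0, 1, 0, 0, 0, 0, 0]]]'

```text
time_s: 20.0
tool_pos: [0.6243, 0.0658, 0.2004]
tool_rot: [180.0, 0.0, -6.0]
force: [0.8, -0.9, 0.5]
grip_width: 0.0869
grasp_force: 0.0
```

>>> jog_arm --motion '[[[0, 0.35, 0, 0, 0, -0.0167, 0], [0, 0.75, 0, 0, 0, -0.0167, 0], [0, 0.75, 0, 0, 0, -0.0167, 0], [0, 0.75, 0, 0, 0, -0.0167, 0], [0, 0.75, 0, 0, 0, -0.0167, 0]]]'

```text
time_s: 20.5
tool_pos: [0.6168, -0.0049, 0.2007]
tool_rot: [-179.9, -0.0, -2.8]
force: [-0.3, 1.0, -0.3]
grip_width: 0.0869
grasp_force: 0.0
```

```bash
python3 - <<'E'
from h import *
o=env.get_obs(); print(o["tool_pos"],o["tool_rot"])
a=env.read_camera("top")[0]; b=env.read_camera("side")[0]
c=np.zeros((540,800,3),np.uint8)
c[:360,:400]=cv2.resize(a[140:320,140:340],(400,360),interpolation=2)
c[:,400:]=cv2.resize(b[90:360,190:390],(400,540),interpolation=2)
cv2.imwrite("pics/c1.png",c[:,:,::-1])
E
```

```text
[ 0.61678217 -0.00494275  0.20068872] [-1.79946995e+02 -7.28987126e-03 -2.84189998e+00]
```

View pics/c1.png

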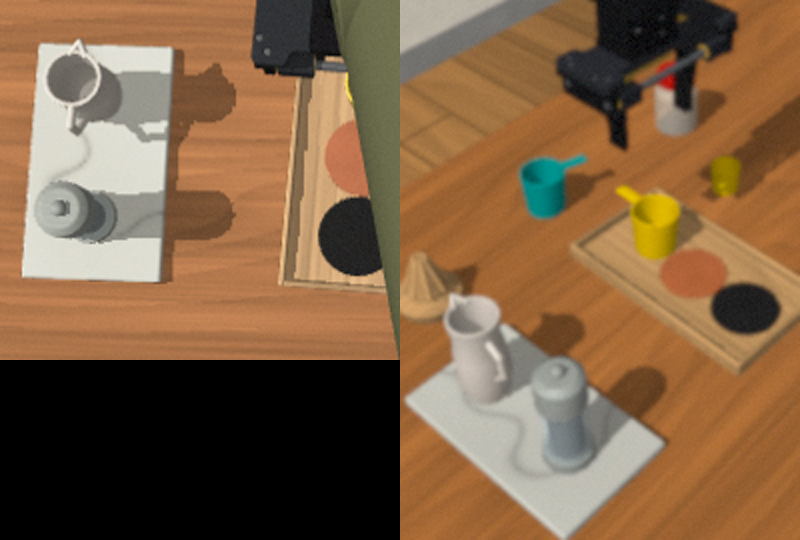

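Pitcher (composite 75,85) and mill (60,208) both stand on the board, and the cup is undisturbed at (655,225). I'll descend on the cup with a light grip.

>>> jog_arm --motion '[[[0, 0.01, 0.25, 0, 0, 0, 0], [0, 0.01, 0.5, 0, 0, 0, 0], [0, 0.01, 0.75, 0, 0, 0, 0], [0, 0.01, 0.9, 0, 0, 0, 0], [0, 0.01, 0.9, 0, 0, 0, 0]]]' --grip_force 10

```text
time_s: 21.1
tool_pos: [0.6152, -0.0066, 0.1082]
tool_rot: [-180.0, 0.3, -2.8]
force: [1.1, 0.3, 0.0]
grip_width: 0.087
grasp_force: 0.0
```

>>> jog_arm --motion '[[[0, 0, 0.2, 0, 0, 0, 0], [0, 0, 0.4, 0, 0, 0, 0], [0, 0, 0.6, 0, 0, 0, 0], [0, 0, 0.67, 0, 0, 0, 0], [0, 0, 0.67, 0, 0, 0, 0]]]'

```text
time_s: 21.6
tool_pos: [0.6168, -0.0072, 0.0436]
tool_rot: [-180.0, 0.0, -2.9]
force: [0.3, 0.1, -0.1]
grip_width: 0.0867
grasp_force: 0.0
```

>>> jog_arm --motion '[[[0, 0, 0, 0, 0, 0, 0.15], [0, 0, 0, 0, 0, 0, 0.25], [0, 0, 0, 0, 0, 0, 0.35], [0, 0, 0, 0, 0, 0, 0.5], [0, 0, 0, 0, 0, 0, 0.5]]]'

```text
time_s: 22.1
tool_pos: [0.617, -0.0075, 0.0439]
tool_rot: [180.0, -0.0, -2.9]
force: [-0.5, -0.4, 1.4]
grip_width: 0.0565
grasp_force: 9.9
```

>>> jog_arm --motion '[[[0, 0, 0, 0, 0, 0, 0.5], [0, 0, 0, 0, 0, 0, 0.5], [0, 0, 0, 0, 0, 0, 0.5]]]'

```text
time_s: 22.4
tool_pos: [0.6171, -0.0075, 0.0439]
tool_rot: [180.0, -0.0, -2.9]
force: [-0.9, -0.3, 3.2]
grip_width: 0.0565
grasp_force: 9.9
```

>>> jog_arm --motion '[[[0, 0, -0.05, 0, 0, 0, 0.5], [0, 0, -0.2, 0, 0, 0, 0.5], [0, 0, -0.4, 0, 0, 0, 0.5], [0, 0, -0.6, 0, 0, 0, 0.5], [0, 0, -0.8, 0, 0, 0, 0.5]]]'

```text
time_s: 22.9
tool_pos: [0.6168, -0.0074, 0.1252]
tool_rot: [180.0, -0.0, -2.9]
force: [-0.3, -0.2, -0.3]
grip_width: 0.0566
grasp_force: 9.9
```

>>> jog_arm --motion '[[[-0.05, 0.1, 0, 0, 0, 0, 0.5], [-0.14, 0.3, 0, 0, 0, 0, 0.5], [-0.22, 0.55, 0, 0, 0, 0, 0.5], [-0.3, 0.8, 0, 0, 0, 0, 0.5], [-0.35, 1, 0, 0, 0, 0, 0.5]]]'

```text
time_s: 23.4
tool_pos: [0.5748, -0.1083, 0.1226]
tool_rot: [179.9, 0.1, -3.0]
force: [0.3, -0.5, -1.4]
grip_width: 0.0564
grasp_force: 9.9
```

>>> jog_arm --motion '[[[-0.07, 0.2, 0, 0, 0, 0, 0.5], [-0.14, 0.4, 0, 0, 0, 0, 0.5], [-0.22, 0.6, 0, 0, 0, 0, 0.5], [-0.3, 0.8, 0, 0, 0, 0, 0.5], [-0.35, 1, 0, 0, 0, 0, 0.5]]]'

```text
time_s: 23.9
tool_pos: [0.5347, -0.2052, 0.1227]
tool_rot: [180.0, 0.1, -3.0]
force: [-0.4, -0.2, 0.4]
grip_width: 0.0566
grasp_force: 9.9
```

>>> jog_arm --motion '[[[-0.07, 0.2, 0, 0, 0, 0, 0.5], [-0.14, 0.4, 0, 0, 0, 0, 0.5], [-0.2, 0.6, 0, 0, 0, 0, 0.5], [-0.27, 0.8, 0, 0, 0, 0, 0.5], [-0.27, 0.89, 0, 0, 0, 0, 0.5]]]'

```text
time_s: 24.4
tool_pos: [0.5024, -0.2942, 0.1227]
tool_rot: [179.9, 0.1, -3.2]
force: [-0.1, 0.7, -1.5]
grip_width: 0.0568
grasp_force: 9.9
```

>>> jog_arm --motion '[[[0, 0, 0, 0, 0, 0, 0.5], [0, 0, 0.2, 0, 0, 0, 0.5], [0, 0, 0.4, 0, 0, 0, 0.5], [0, 0, 0.6, 0, 0, 0, 0.5], [0, 0, 0.73, 0, 0, 0, 0.5]]]'

```text
time_s: 24.9
tool_pos: [0.5049, -0.2892, 0.0489]
tool_rot: [-179.9, 0.1, -2.8]
force: [-0.1, -0.7, -1.1]
grip_width: 0.0566
grasp_force: 9.9
```

>>> jog_arm --motion '[[[0, 0, 0, 0, 0, 0, 0.5], [0, 0, 0, 0, 0, 0, 0.5]]]'

```text
time_s: 25.1
tool_pos: [0.5057, -0.2906, 0.0509]
tool_rot: [-180.0, -0.0, -2.9]
force: [0.4, 0.1, -0.3]
grip_width: 0.0568
grasp_force: 9.9
```

```bash
python3 - <<'E'
from h import *
o=env.get_obs(); print(o["tool_pos"],o["tool_rot"])
b=env.read_camera("side")[0]
c=cv2.resize(b[80:260,290:470],None,fx=3,fy=3,interpolation=2)
cv2.imwrite("pics/c2.png",c[:,:,::-1])
p=b.astype(int); s=p.sum(2)
def el(m,box,z):
    M=np.zeros(m.shape,bool); M[box[1]:box[3],box[0]:box[2]]=1; m=(m&M).astype(np.uint8)
    cs=cv2.findContours(m,0,1)[0]; k=max(cs,key=cv2.contourArea); e=cv2.fitEllipse(cv2.convexHull(k)); print(e[0],e[1],at_z("side",[e[0]],z).round(4))
el(s<120,(330,220,400,270),.01)
el((p[...,0]>110)&(p[...,0]>2.2*p[...,2])&(p[...,1]<.6*p[...,0])&(p[...,2]>.4*p[...,0]*.8),(310,205,360,245),.01)
print(b[227,336],b[210,300],b[243,362])
E
```

```text
[ 0.50568168 -0.29055407  0.05089056] [-1.79986185e+02 -2.35988028e-02 -2.88207613e+00]
(362.3059387207031, 243.89793395996094) (22.596256256103516, 31.806875228881836) [[0.4691 0.0066 0.01  ]]
(336.51019287109375, 226.56137084960938) (22.762907028198242, 31.600906372070312) [[0.5484 0.0026 0.01  ]]
[166  90  49] [192 147  95] [29 26 27]
```

View pics/c2.png

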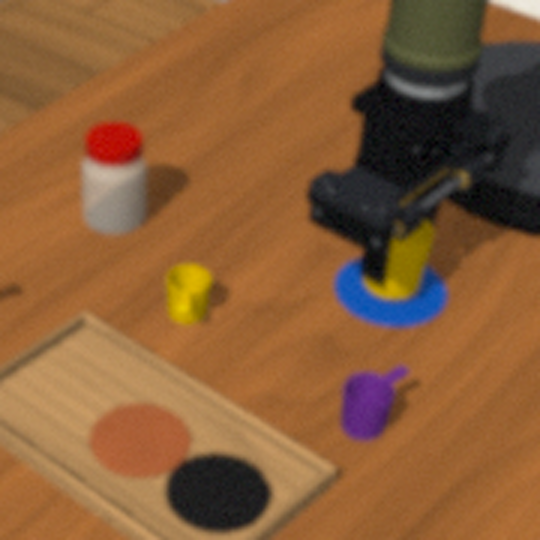

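The cup hangs over the blue mat, foot near (400,285) against the mat centre at (391,291). I'll set it down.

>>> jog_arm --motion '[[[0, 0, 0.02, 0, 0, 0, 0.5], [0, 0, 0.04, 0, 0, 0, 0.5], [0, 0, 0.06, 0, 0, 0, 0.5], [0, 0, 0.075, 0, 0, 0, 0.5], [0, 0, 0.075, 0, 0, 0, 0.5]]]'

```text
time_s: 25.65
tool_pos: [0.5049, -0.2911, 0.0428]
tool_rot: [-180.0, 0.0, -2.9]
force: [-0.5, -0.4, -0.9]
grip_width: 0.0567
grasp_force: 9.9
```

>>> jog_arm --motion '[[[0, 0, 0.005, 0, 0, 0, 0.5], [0, 0, 0.01, 0, 0, 0, 0.5], [0, 0, 0.015, 0, 0, 0, 0.5], [0, 0, 0.015, 0, 0, 0, 0.5]]]'

```text
time_s: 26.05
tool_pos: [0.5052, -0.2912, 0.0419]
tool_rot: [180.0, -0.0, -2.9]
force: [-1.1, 1.4, 1.9]
grip_width: 0.0567
grasp_force: 9.9
```

>>> jog_arm --motion '[[[0, 0, 0, 0, 0, 0, 0.3], [0, 0, 0, 0, 0, 0, 0.15], [0, 0, 0, 0, 0, 0, 0], [0, 0, 0, 0, 0, 0, 0], [0, 0, 0, 0, 0, 0, 0]]]' --grip_force 25

```text
time_s: 26.55
tool_pos: [0.5051, -0.2912, 0.0415]
tool_rot: [180.0, -0.0, -2.9]
force: [0.0, 0.4, -0.1]
grip_width: 0.0832
grasp_force: 0.0
```

>>> jog_arm --motion '[[[0, 0, -0.1, 0, 0, 0, 0], [0, 0, -0.35, 0, 0, 0, 0], [0, 0, -0.7, 0, 0, 0, 0], [0, 0, -1, 0, 0, 0, 0]]]'

```text
time_s: 26.95
tool_pos: [0.5054, -0.2911, 0.1437]
tool_rot: [180.0, -0.1, -2.9]
force: [0.9, -0.4, 0.1]
grip_width: 0.087
grasp_force: 0.0
```

>>> jog_arm --motion '[[[0, -0.3, -0.3, 0, 0, 0, 0], [0, -0.6, -0.6, 0, 0, 0, 0], [0, -1, -0.6, 0, 0, 0, 0]]]'

```text
time_s: 27.25
tool_pos: [0.5128, -0.1923, 0.207]
tool_rot: [179.8, -0.5, -3.1]
force: [0.3, -0.2, -1.0]
grip_width: 0.0872
grasp_force: 0.0
```

>>> jog_arm --motion '[[[0, -0.3, 0, 0, 0, 0, 0], [0, -0.7, 0, 0, 0, 0, 0], [0, -1, 0, 0, 0, 0, 0], [0, -1, 0, 0, 0, 0, 0], [0, -1, 0, 0, 0, 0, 0]]]'

```text
time_s: 27.75
tool_pos: [0.5155, -0.091, 0.2023]
tool_rot: [179.9, -0.1, -2.8]
force: [-0.1, -0.6, -0.1]
grip_width: 0.0871
grasp_force: 0.0
```

```bash
python3 - <<'E'
from h import *
o=env.get_obs(); print(o["tool_pos"],o["tool_rot"])
a=env.read_camera("top")[0]; b=env.read_camera("side")[0]
c=np.zeros((600,800,3),np.uint8)
c[:300,:400]=cv2.resize(a[200:290,410:530],(400,300),interpolation=2)
c[300:,:400]=cv2.resize(a[150:300,140:340],(400,300),interpolation=2)
c[:400,400:]=cv2.resize(b[120:220,370:470],(400,400),interpolation=2)
cv2.imwrite("pics/d1.png",c[:,:,::-1])
E
```

```text
[ 0.51554378 -0.0909674   0.20231564] [ 1.79927451e+02 -5.21800271e-02 -2.82240748e+00]
```

View pics/d1.png

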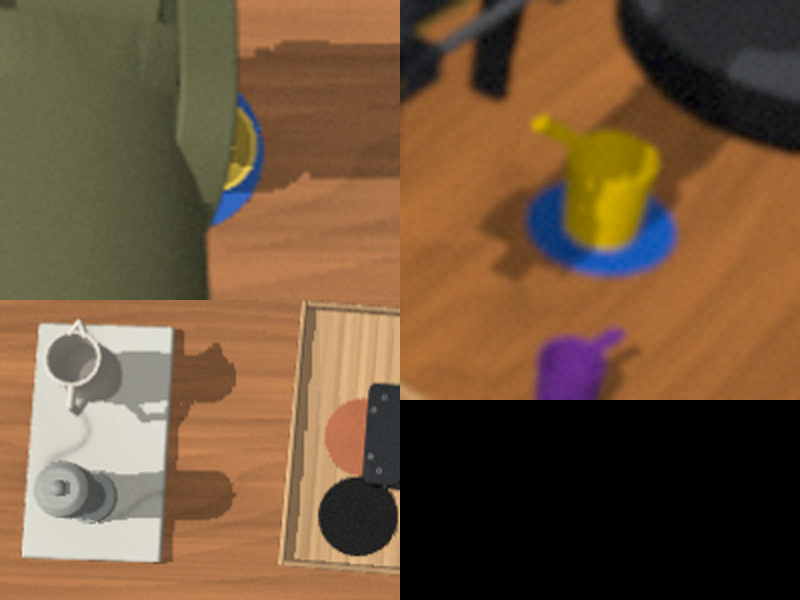

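The cup stands upright in the middle of the mat: foot at (603,232), mat centre at (602,228). Now back to the pitcher.

>>> jog_arm --motion '[[[0.2, -0.3, 0, 0, 0, 0, 0], [0.4, -0.65, 0, 0, 0, 0, 0], [0.665, -1, 0, 0, 0, 0, 0]]]'

```text
time_s: 28.15
tool_pos: [0.5875, 0.0034, 0.2016]
tool_rot: [179.9, 0.0, -3.2]
force: [-0.5, -0.2, 1.2]
grip_width: 0.0869
grasp_force: 0.0
```

>>> jog_arm --motion '[[[0, -0.35, 0, 0, 0, 0, 0], [0, -0.7, 0, 0, 0, 0, 0], [0, -1, 0, 0, 0, 0, 0]]]'

```text
time_s: 28.45
tool_pos: [0.5924, 0.1052, 0.2011]
tool_rot: [-180.0, 0.0, -3.0]
force: [1.6, 0.7, -0.4]
grip_width: 0.0868
grasp_force: 0.0
```

>>> jog_arm --motion '[[[0, -0.35, 0, 0, 0, 0, 0], [0, -0.7, 0, 0, 0, 0, 0], [0, -1, 0, 0, 0, 0, 0]]]'

```text
time_s: 28.75
tool_pos: [0.5978, 0.2048, 0.2012]
tool_rot: [180.0, 0.0, -3.1]
force: [-0.4, -0.4, 0.0]
grip_width: 0.0868
grasp_force: 0.0
```

>>> jog_arm --motion '[[[0, -0.35, 0, 0, 0, 0.0167, 0], [0, -0.66, 0, 0, 0, 0.0167, 0], [0, -0.66, 0, 0, 0, 0.0167, 0], [0, -0.66, 0, 0, 0, 0.0167, 0], [0, -0.66, 0, 0, 0, 0.0167, 0]]]'

```text
time_s: 29.25
tool_pos: [0.6015, 0.2681, 0.201]
tool_rot: [179.9, 0.0, -6.1]
force: [-0.1, 0.2, -0.4]
grip_width: 0.0865
grasp_force: 0.0
```

>>> jog_arm --motion '[[[0, 0, 0, 0, 0, 0, 0], [0, 0, 0, 0, 0, 0, 0]]]'

```text
time_s: 29.45
tool_pos: [0.6011, 0.269, 0.2015]
tool_rot: [180.0, -0.0, -6.1]
force: [-0.2, -1.0, -0.2]
grip_width: 0.0869
grasp_force: 0.0
```

>>> jog_arm --motion '[[[0, -0.03, 0.25, 0, 0, 0, 0], [0, -0.03, 0.5, 0, 0, 0, 0], [0, -0.03, 0.75, 0, 0, 0, 0], [0, -0.03, 0.95, 0, 0, 0, 0], [0, -0.03, 1, 0, 0, 0, 0]]]'

```text
time_s: 29.95
tool_pos: [0.5997, 0.2718, 0.0989]
tool_rot: [179.8, 0.2, -6.0]
force: [-0.5, -0.7, -0.4]
grip_width: 0.0873
grasp_force: 0.0
```

>>> jog_arm --motion '[[[0, 0, 0, 0, 0, 0, 0], [0, 0, 0, 0, 0, 0, 0.2], [0, 0, 0, 0, 0, 0, 0.3], [0, 0, 0, 0, 0, 0, 0.4], [0, 0, 0, 0, 0, 0, 0.6]]]'

```text
time_s: 30.45
tool_pos: [0.6012, 0.2738, 0.1022]
tool_rot: [-180.0, -0.1, -5.9]
force: [-0.2, 0.1, -0.3]
grip_width: 0.0631
grasp_force: 0.0
```

>>> jog_arm --motion '[[[0, 0, 0, 0, 0, 0, 0.6], [0, 0, 0, 0, 0, 0, 0.6], [0, 0, 0, 0, 0, 0, 0.6], [0, 0, 0, 0, 0, 0, 0.6], [0, 0, 0, 0, 0, 0, 0.6]]]'

```text
time_s: 30.95
tool_pos: [0.6012, 0.2732, 0.1019]
tool_rot: [180.0, -0.0, -6.0]
force: [-0.8, -3.7, 5.0]
grip_width: 0.0557
grasp_force: 25.0
```

>>> jog_arm --motion '[[[0, 0, -0.05, 0, 0, 0, 0.6], [0, 0, -0.2, 0, 0, 0, 0.6], [0, 0, -0.4, 0, 0, 0, 0.6], [0, 0, -0.55, 0, 0, 0, 0.6], [0, 0, -0.65, 0, 0, 0, 0.6]]]'

```text
time_s: 31.45
tool_pos: [0.6011, 0.2745, 0.1684]
tool_rot: [-179.9, -0.1, -5.9]
force: [-0.4, 0.2, -2.9]
grip_width: 0.0557
grasp_force: 24.9
```

>>> jog_arm --motion '[[[0, 0.1, 0, 0, 0, 0, 0.6], [0, 0.3, 0, 0, 0, 0, 0.6], [0, 0.5, 0, 0, 0, 0, 0.6], [0, 0.75, 0, 0, 0, 0, 0.6], [0, 1, 0, 0, 0, 0, 0.6]]]'

```text
time_s: 31.95
tool_pos: [0.5896, 0.1723, 0.1654]
tool_rot: [179.9, 0.1, -5.9]
force: [-0.4, 0.4, -3.6]
grip_width: 0.0558
grasp_force: 24.9
```

>>> jog_arm --motion '[[[-0.05, 0.2, 0, 0, 0, 0, 0.6], [-0.1, 0.4, 0, 0, 0, 0, 0.6], [-0.15, 0.6, 0, 0, 0, 0, 0.6], [-0.2, 0.8, 0, 0, 0, 0, 0.6], [-0.21, 1, 0, 0, 0, 0, 0.6]]]'

```text
time_s: 32.45
tool_pos: [0.5577, 0.0753, 0.1656]
tool_rot: [179.9, 0.1, -6.0]
force: [0.1, -0.7, -2.7]
grip_width: 0.0557
grasp_force: 24.9
```

>>> jog_arm --motion '[[[0, 0.2, 0, 0, 0, 0, 0.6], [0, 0.4, 0, 0, 0, 0, 0.6], [0, 0.6, 0, 0, 0, 0, 0.6], [0, 0.72, 0, 0, 0, 0, 0.6], [0, 0.76, 0, 0, 0, 0, 0.6]]]'

```text
time_s: 32.95
tool_pos: [0.5507, -0.0009, 0.1659]
tool_rot: [179.9, 0.1, -6.1]
force: [0.1, -0.2, -3.7]
grip_width: 0.056
grasp_force: 24.9
```

>>> jog_arm --motion '[[[0, 0, 0, 0, 0, 0, 0.6], [0, 0, 0.15, 0, 0, 0, 0.6], [0, 0, 0.3, 0, 0, 0, 0.6], [0, 0, 0.45, 0, 0, 0, 0.6], [0, 0, 0.6, 0, 0, 0, 0.6]]]'

```text
time_s: 33.45
tool_pos: [0.5507, 0.0019, 0.1044]
tool_rot: [-180.0, 0.1, -5.9]
force: [-0.4, -0.3, -2.4]
grip_width: 0.0562
grasp_force: 24.9
```

>>> jog_arm --motion '[[[0, 0, 0, 0, 0, 0, 0.6], [0, 0, 0, 0, 0, 0, 0.6]]]'

```text
time_s: 33.65
tool_pos: [0.5511, 0.0016, 0.1059]
tool_rot: [-180.0, 0.1, -5.9]
force: [-0.3, -0.2, -3.1]
grip_width: 0.0559
grasp_force: 24.9
```

>>> jog_arm --motion '[[[0, 0, 0.015, 0, 0, 0, 0.6], [0, 0, 0.03, 0, 0, 0, 0.6], [0, 0, 0.04, 0, 0, 0, 0.6], [0, 0, 0.05, 0, 0, 0, 0.6], [0, 0, 0.05, 0, 0, 0, 0.6]]]'

```text
time_s: 34.15
tool_pos: [0.5513, 0.0012, 0.1015]
tool_rot: [180.0, -0.0, -5.9]
force: [-0.8, -0.3, -3.6]
grip_width: 0.0556
grasp_force: 24.9
```

>>> jog_arm --motion '[[[0, 0, 0.005, 0, 0, 0, 0.6], [0, 0, 0.01, 0, 0, 0, 0.6], [0, 0, 0.015, 0, 0, 0, 0.6], [0, 0, 0.015, 0, 0, 0, 0.6]]]'

```text
time_s: 34.55
tool_pos: [0.5514, 0.0013, 0.1]
tool_rot: [180.0, -0.0, -5.9]
force: [0.5, -0.1, -2.5]
grip_width: 0.0555
grasp_force: 24.9
```

>>> jog_arm --motion '[[[0, 0, 0.005, 0, 0, 0, 0.6], [0, 0, 0.007, 0, 0, 0, 0.6], [0, 0, 0.007, 0, 0, 0, 0.6]]]'

```text
time_s: 34.85
tool_pos: [0.5518, 0.0012, 0.0999]
tool_rot: [180.0, -0.0, -5.9]
force: [0.4, -1.9, 2.1]
grip_width: 0.0555
grasp_force: 25.0
```

>>> jog_arm --motion '[[[0, 0, 0, 0, 0, 0, 0.4], [0, 0, 0, 0, 0, 0, 0.2], [0, 0, 0, 0, 0, 0, 0], [0, 0, 0, 0, 0, 0, 0], [0, 0, 0, 0, 0, 0, 0]]]'

```text
time_s: 35.35
tool_pos: [0.5513, 0.0015, 0.0992]
tool_rot: [-180.0, 0.0, -5.9]
force: [-0.3, -0.4, 0.7]
grip_width: 0.0795
grasp_force: 0.0
```

>>> jog_arm --motion '[[[0, 0, -0.1, 0, 0, 0, 0], [0, 0, -0.35, 0, 0, 0, 0], [0, 0, -0.7, 0, 0, 0, 0], [0, 0, -1, 0, 0, 0, 0], [0, 0, -1, 0, 0, 0, 0]]]'

```text
time_s: 35.85
tool_pos: [0.5543, 0.0019, 0.2047]
tool_rot: [180.0, -0.5, -5.9]
force: [0.6, -0.4, 0.5]
grip_width: 0.0868
grasp_force: 0.0
```

>>> jog_arm --motion '[[[-0.3, -0.3, 0, 0, 0, 0, 0], [-0.6, -0.6, 0, 0, 0, 0, 0], [-0.98, -1, 0, 0, 0, 0, 0]]]'

```text
time_s: 36.15
tool_pos: [0.4666, 0.1071, 0.199]
tool_rot: [-180.0, 0.0, -6.1]
force: [0.2, 0.5, 0.7]
grip_width: 0.0869
grasp_force: 0.0
```

>>> jog_arm --motion '[[[0, -0.35, 0, 0, 0, 0, 0], [0, -0.7, 0, 0, 0, 0, 0], [0, -1, 0, 0, 0, 0, 0]]]'

```text
time_s: 36.45
tool_pos: [0.4773, 0.208, 0.1996]
tool_rot: [180.0, -0.1, -5.9]
force: [0.2, -0.3, -0.5]
grip_width: 0.0868
grasp_force: 0.0
```

>>> jog_arm --motion '[[[0, -0.35, 0, 0, 0, -0.033, 0], [0, -0.625, 0, 0, 0, -0.033, 0], [0, -0.625, 0, 0, 0, -0.033, 0], [0, -0.625, 0, 0, 0, -0.033, 0], [0, -0.625, 0, 0, 0, -0.033, 0]]]'

```text
time_s: 36.95
tool_pos: [0.4844, 0.267, 0.199]
tool_rot: [179.9, 0.0, -0.1]
force: [1.2, -0.0, 0.4]
grip_width: 0.087
grasp_force: 0.0
```

>>> jog_arm --motion '[[[0, 0, 0, 0, 0, 0, 0], [0, 0, 0, 0, 0, 0, 0]]]'

```text
time_s: 37.15
tool_pos: [0.4846, 0.2672, 0.1993]
tool_rot: [179.9, -0.0, -0.1]
force: [-0.6, -0.2, 0.3]
grip_width: 0.0873
grasp_force: 0.0
```

>>> jog_arm --motion '[[[-0.034, -0.053, 0, 0, 0, 0, 0], [-0.034, -0.053, 0.25, 0, 0, 0, 0], [-0.034, -0.053, 0.5, 0, 0, 0, 0], [-0.034, -0.053, 0.75, 0, 0, 0, 0], [-0.034, -0.053, 0.915, 0, 0, 0, 0]]]'

```text
time_s: 37.65
tool_pos: [0.48, 0.2733, 0.1062]
tool_rot: [179.9, 0.1, -0.0]
force: [0.2, -0.6, 0.3]
grip_width: 0.0873
grasp_force: 0.0
```

>>> jog_arm --motion '[[[0, 0, 0, 0, 0, 0, 0], [0, 0, 0, 0, 0, 0, 0], [0, 0, 0, 0, 0, 0, 0.2], [0, 0, 0, 0, 0, 0, 0.4], [0, 0, 0, 0, 0, 0, 0.6]]]'

```text
time_s: 38.15
tool_pos: [0.4814, 0.274, 0.1087]
tool_rot: [-180.0, -0.1, -0.0]
force: [-0.2, -0.6, 0.1]
grip_width: 0.0704
grasp_force: 0.0
```

>>> jog_arm --motion '[[[0, 0, 0, 0, 0, 0, 0.6], [0, 0, 0, 0, 0, 0, 0.6], [0, 0, 0, 0, 0, 0, 0.6], [0, 0, 0, 0, 0, 0, 0.6], [0, 0, 0, 0, 0, 0, 0.6]]]'

```text
time_s: 38.65
tool_pos: [0.481, 0.2732, 0.1079]
tool_rot: [179.9, -0.0, -0.0]
force: [0.3, -1.8, 2.1]
grip_width: 0.0494
grasp_force: 25.0
```

>>> jog_arm --motion '[[[0, 0, -0.05, 0, 0, 0, 0.6], [0, 0, -0.2, 0, 0, 0, 0.6], [0, 0, -0.4, 0, 0, 0, 0.6], [0, 0, -0.55, 0, 0, 0, 0.6], [0, 0, -0.65, 0, 0, 0, 0.6]]]'

```text
time_s: 39.15
tool_pos: [0.4812, 0.2745, 0.1747]
tool_rot: [-179.9, -0.1, 0.0]
force: [0.1, -0.4, -4.0]
grip_width: 0.0488
grasp_force: 25.0
```

>>> jog_arm --motion '[[[-0.02, 0.1, 0, 0, 0, 0, 0.6], [-0.05, 0.3, 0, 0, 0, 0, 0.6], [-0.1, 0.5, 0, 0, 0, 0, 0.6], [-0.11, 0.75, 0, 0, 0, 0, 0.6], [-0.11, 1, 0, 0, 0, 0, 0.6]]]'

```text
time_s: 39.65
tool_pos: [0.4687, 0.172, 0.1719]
tool_rot: [179.9, 0.1, 0.0]
force: [1.2, 0.3, -3.8]
grip_width: 0.0496
grasp_force: 25.0
```

>>> jog_arm --motion '[[[0, 0.2, 0, 0, 0, 0, 0.6], [0, 0.4, 0, 0, 0, 0, 0.6], [0, 0.6, 0, 0, 0, 0, 0.6], [0, 0.8, 0, 0, 0, 0, 0.6], [0, 1, 0, 0, 0, 0, 0.6]]]'

```text
time_s: 40.15
tool_pos: [0.4687, 0.0721, 0.172]
tool_rot: [180.0, 0.1, -0.0]
force: [-0.6, -0.8, -3.3]
grip_width: 0.0494
grasp_force: 25.0
```

>>> jog_arm --motion '[[[0, 0.2, 0, 0, 0, 0, 0.6], [0, 0.4, 0, 0, 0, 0, 0.6], [0, 0.58, 0, 0, 0, 0, 0.6], [0, 0.66, 0, 0, 0, 0, 0.6], [0, 0.67, 0, 0, 0, 0, 0.6]]]'

```text
time_s: 40.65
tool_pos: [0.4691, 0.0055, 0.1723]
tool_rot: [180.0, 0.1, -0.1]
force: [-0.0, 1.2, -3.8]
grip_width: 0.0494
grasp_force: 25.0
```

>>> jog_arm --motion '[[[0, 0, 0, 0, 0, 0, 0.6], [0, 0, 0.15, 0, 0, 0, 0.6], [0, 0, 0.3, 0, 0, 0, 0.6], [0, 0, 0.45, 0, 0, 0, 0.6], [0, 0, 0.6, 0, 0, 0, 0.6]]]'

```text
time_s: 41.15
tool_pos: [0.4698, 0.0082, 0.1123]
tool_rot: [-180.0, -0.0, 0.1]
force: [0.2, 0.1, -3.7]
grip_width: 0.049
grasp_force: 25.0
```

>>> jog_arm --motion '[[[0, 0, 0, 0, 0, 0, 0.6], [0, 0, 0, 0, 0, 0, 0.6]]]'

```text
time_s: 41.35
tool_pos: [0.4698, 0.0078, 0.113]
tool_rot: [-180.0, 0.0, 0.1]
force: [-0.4, -0.1, -3.6]
grip_width: 0.0492
grasp_force: 25.0
```

>>> jog_arm --motion '[[[0, 0.015, 0.015, 0, 0, 0, 0.6], [0, 0.015, 0.03, 0, 0, 0, 0.6], [0, 0.015, 0.045, 0, 0, 0, 0.6], [0, 0.015, 0.055, 0, 0, 0, 0.6], [0, 0.015, 0.055, 0, 0, 0, 0.6]]]'

```text
time_s: 41.85
tool_pos: [0.4697, 0.0052, 0.1072]
tool_rot: [180.0, 0.0, -0.0]
force: [0.3, -0.9, -2.8]
grip_width: 0.0494
grasp_force: 25.0
```

>>> jog_arm --motion '[[[0, 0, 0.005, 0, 0, 0, 0.6], [0, 0, 0.01, 0, 0, 0, 0.6], [0, 0, 0.013, 0, 0, 0, 0.6], [0, 0, 0.013, 0, 0, 0, 0.6]]]'

```text
time_s: 42.25
tool_pos: [0.4698, 0.0052, 0.106]
tool_rot: [180.0, 0.0, -0.0]
force: [-0.4, -0.4, -2.8]
grip_width: 0.0493
grasp_force: 25.0
```

>>> jog_arm --motion '[[[0, 0, 0.005, 0, 0, 0, 0.6], [0, 0, 0.007, 0, 0, 0, 0.6], [0, 0, 0.007, 0, 0, 0, 0.6]]]'

```text
time_s: 42.55
tool_pos: [0.4703, 0.0052, 0.1058]
tool_rot: [180.0, -0.0, 0.0]
force: [-1.3, 0.4, 1.9]
grip_width: 0.0493
grasp_force: 25.0
```

>>> jog_arm --motion '[[[0, 0, 0, 0, 0, 0, 0.4], [0, 0, 0, 0, 0, 0, 0.2], [0, 0, 0, 0, 0, 0, 0], [0, 0, 0, 0, 0, 0, 0], [0, 0, 0, 0, 0, 0, 0]]]'

```text
time_s: 43.05
tool_pos: [0.4699, 0.0053, 0.1053]
tool_rot: [180.0, -0.0, 0.0]
force: [0.3, 0.7, -0.1]
grip_width: 0.0766
grasp_force: 0.0
```

>>> jog_arm --motion '[[[0, 0, -0.1, 0, 0, 0, 0], [0, 0, -0.35, 0, 0, 0, 0], [0, 0, -0.7, 0, 0, 0, 0], [0, 0, -1, 0, 0, 0, 0], [0, 0, -1, 0, 0, 0, 0]]]'

```text
time_s: 43.55
tool_pos: [0.4728, 0.0055, 0.2102]
tool_rot: [179.9, -0.5, 0.0]
force: [1.3, -0.2, -0.7]
grip_width: 0.087
grasp_force: 0.0
```

>>> jog_arm --motion '[[[0, -0.3, -0.3, 0, 0, 0, 0], [0, -0.6, -0.3, 0, 0, 0, 0], [0, -1, -0.3, 0, 0, 0, 0]]]'

```text
time_s: 43.85
tool_pos: [0.4703, 0.1049, 0.2361]
tool_rot: [179.9, -0.1, -0.2]
force: [-0.4, -0.4, -0.1]
grip_width: 0.0874
grasp_force: 0.0
```

>>> jog_arm --motion '[[[0, -0.35, 0, 0, 0, 0, 0], [0, -0.7, 0, 0, 0, 0, 0], [0, -1, 0, 0, 0, 0, 0], [0, -1, 0, 0, 0, 0, 0], [0, -1, 0, 0, 0, 0, 0]]]'

```text
time_s: 44.35
tool_pos: [0.4694, 0.2056, 0.235]
tool_rot: [180.0, 0.0, 0.1]
force: [0.4, -0.6, -0.5]
grip_width: 0.087
grasp_force: 0.0
```

```bash
python3 - <<'E'
from h import *
o=env.get_obs(); print(o["tool_pos"],o["time_s"])
a=env.read_camera("top")[0]; b=env.read_camera("side")[0]
c=np.zeros((600,800,3),np.uint8)
c[:450,:450]=cv2.resize(a[145:295,270:420],(450,450),interpolation=2)
c[450:,:300]=cv2.resize(a[210:280,420:560],(300,150),interpolation=2)
c[:,450:]=cv2.resize(b[140:280,290:372],(350,600),interpolation=2)
cv2.imwrite("pics/e1.png",c[:,:,::-1])
E
```

```text
[0.46941241 0.20558447 0.23502501] 44.35
```

View pics/e1.png

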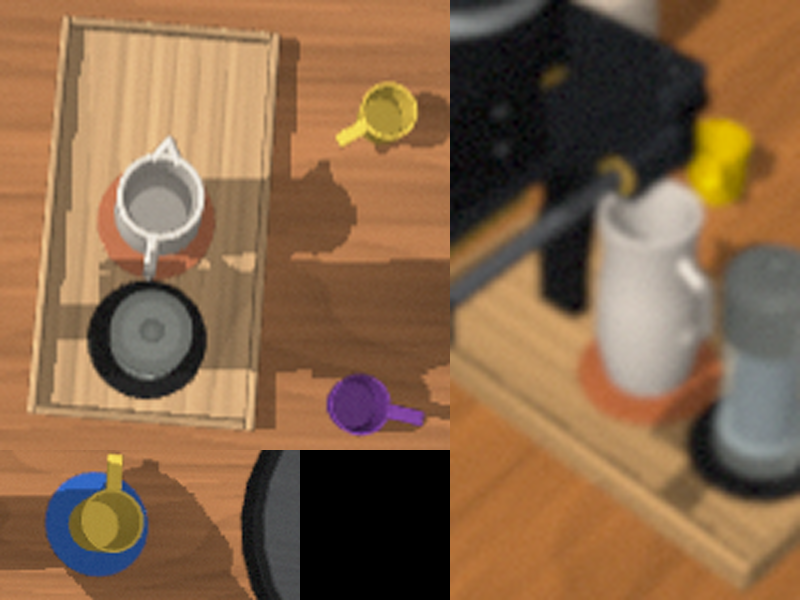

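All three are placed: mill ball at (151,330) over black (147,340), pitcher foot on terracotta (157,215), and cup foot at (95,522) in the mat (97,522). Before/after pixel shifts match the planned corrections, and the arm is clear, so I'll hand in.

```bash
python3 -c "
from cell import env
print(env.sign_off())"
```

```text
the job is handed in; nothing more can be done
None
```

The job is handed in: in the last pictures the cup stands centred on the blue mat, the mill on the black coaster and the pitcher on the terracotta coaster, with the gripper clear at about 44 s; the hand-in gave no verdict, and I did not re-measure the reamer or salt jar.

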